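# Show the customer the two faults of the wheel end

### The job

Show the customer the two faults found on this wheel: first point from above at the empty stud hole in the wheel hub and keep pointing for about two seconds, then do the same at the bare steel half of the brake pad that has lost its lining, and finish while still pointing there. Each time bring the fingertips, centred, to about two centimetres above the spot without touching it, and do not dip over any other stud or pad on the way. Touch nothing at all.

Things in the scene. Friction and masses are not known exactly. Their poses are not given: they have to be found in the camera images.
- stud_hole (a point): mouth of the empty stud hole (13 mm across) in the hub's flange, on the flange's upper face, 66 mm above the bench and 57 mm from the hub's axis
- bare_patch (a point): middle of the bare steel half of the broken pad, on the upper face of its 6 mm backing plate (10 mm above the bench, as the cardboard is 4 mm thick). The patch is about 50 x 50 mm; the half with lining beside it stands 10 mm higher
- hub: steel wheel hub of about 2.4 kg, loose, standing on its bearing (80 mm across) with the wheel flange up: five round lobes 40 mm across, 154 mm over all, flange face 66 mm above the bench, centre collar 64 mm across and 12 mm high, wheel studs in four lobes and an open hole in the fifth; origin under the centre on the bench, x points to the empty hole, z up
- pad_broken: brake pad that has lost half of its lining, friction face up like the others: 136 mm long (x), 59 mm wide (y), 0.3 kg, loose; lining (top 16 mm above the underside) is left only on the -x half, the +x half is bare steel 6 mm above the underside; origin under its centre, x towards the bare end, z up. Any of the four places, any heading
- stud1 (a point): tip of one of the four wheel studs: 12 mm thick, 30 mm tall above the flange face, tip 96 mm above the bench; neighbouring studs and hole are 67 mm apart
- stud2 (a point): tip of one of the four wheel studs: 12 mm thick, 30 mm tall above the flange face, tip 96 mm above the bench; neighbouring studs and hole are 67 mm apart
- stud3 (a point): tip of one of the four wheel studs: 12 mm thick, 30 mm tall above the flange face, tip 96 mm above the bench; neighbouring studs and hole are 67 mm apart
- stud4 (a point): tip of one of the four wheel studs: 12 mm thick, 30 mm tall above the flange face, tip 96 mm above the bench; neighbouring studs and hole are 67 mm apart
- pad_a: sound brake pad lying friction face up: 136 mm long overall (x), 59 mm wide (y), lining over both halves with a groove across the middle, top 16 mm above its underside; origin under its centre, z up
- pad_b: sound brake pad lying friction face up: 136 mm long overall (x), 59 mm wide (y), lining over both halves with a groove across the middle, top 16 mm above its underside; origin under its centre, z up
- pad_c: sound brake pad lying friction face up: 136 mm long overall (x), 59 mm wide (y), lining over both halves with a groove across the middle, top 16 mm above its underside; origin under its centre, z up
- socket: short 21 mm wheel socket, steel, 29 mm across and 38 mm tall, standing among the pads on the cardboard; origin under its centre. Bystander
- spray_can: aerosol can of brake cleaner, 65 mm across, 190 mm tall, standing beyond the cardboard; origin under its centre. Bystander
- ratchet: ratchet handle, 235 mm long, up to 36 mm high, lying at the right of the cardboard; origin under the middle, x along the handle to the head. Bystander
- wire_brush: wooden wire brush, 255 mm long, 28 mm high, lying beyond the cardboard; origin under the middle, x to the bristle end. Bystander
- nut_dish: round steel dish of wheel nuts, 124 mm across, about 30 mm high, beyond the hub; origin under its centre. Bystander
- wheel_nut: single wheel nut, 25 mm across, 28 mm tall, standing on the near side of the hub; origin under its centre. Bystander
- brake_caliper: iron brake caliper, about 170 x 170 x 75 mm, lying on the bench to the left of the hub; origin under its middle. Bystander
There are look-alikes about, which are no part of the job. Leave any green look-alike of the hub alone. Leave any red look-alike of the pad_broken alone.

How it is judged:
By the outcome, as a careful person would: the job done as asked, in the order asked, and still so for the second after the job is handed in, with the robot touching nothing.
It also fails if it takes over 51 s, if anything falls off the work surface, if the arm or the gripper's body presses on something with over 40 N, if the wrist force passes 120 N, or if a joint passes its speed limit or range.

### The arm

A 6-joint arm with a two-finger parallel gripper is mounted at the origin on the work surface. World frame = base frame: x ahead of the robot, y to its left, z up, the work surface at z = 0. Lengths are in mm, angles in degrees, forces in N, time in s.
With the tool pointing down it reaches from about 300 to 850 mm from the base axis. Payload 4.2 kg.
Tool frame: the origin (TCP) lies midway between the tips of the shut fingers; the grasp point (between the pads) lies env.hold_point_z behind it (env.hold_point_z is the distance from the TCP to the grasp point, in mm); z points along the fingers, y is the line along which they close (so a half turn about z gives the same grasp; the last joint's range is limited). The gripper opens to 91 mm and grips with 3 to 60 N. Pads are 32 mm wide; open, the fingers measure 118 mm over their backs; the gripper's body (76 mm by 178 mm) begins 60 mm behind the grasp point.
Start: joints at [67.666, 18.312, 89.639, -0, 72.044, -1.146], TCP at [207.825, 536.145, 213.976] pointing down, gripper open.
Joint ranges: [-177.97, 177.97], [-48.28, 115.42], [12.27, 149.76], [-77.06, 257.06], [2.81, 150.46], [-146.56, 146.56]. Speed limits (degrees/s): [147.25, 147.25, 180, 180, 180, 180].

### API

Orientations are given as [roll, pitch, yaw] about the fixed x, y, z axes, in that order (R = Rz(yaw) Ry(pitch) Rx(roll)).
In Python, from workcell import env, viewer, spotter gives the robot as it stands.
- The arm moves only by the tool apply_moves, never from a script. Its arguments are lists of equal length, an entry for each row: "delta_pos": the shift along the world's x, y, z normalised to -1 to 1, where 1 is 120 mm, a list of three; "rot": the turn, a rotation vector about the world's x, y, z normalised to -1 to 1, where 1 is 1.5 rad, a list of three; "hand": the opening, from 0 (shut) to 1 (fully open). A call has 1 to 10 rows; each row is the pose to reach, as a shift and turn from the pose commanded when the call began; what a row does not reach only later rows make up. A row lasts 1/12 s, in which the tool goes at most 41.7 mm and 7.16 degrees, less where a joint would pass 70% of its speed; a pose out of reach is approached as far as the arm can. A call with a number of a shift or a turn outside -1 to 1 is refused whole. A call with a gripper value outside its range is refused whole. The fingers move at their own pace and stop on an object; "newtons" is the grip in N (left out, the last holds). Time passes only in rows, so rows that repeat a pose let the fingers close. It gives the time, the measured TCP pose, the force, the opening and the grip force at its end, in the units of the state.
- env.state(): the state, without advancing time (a new reading comes with each control period).
- viewer.grab_frame(name): name is "scene" or "top" or "wrist"; returns a dict with "pixels" (384x512x3 uint8, red, green, blue), "camera_matrix" (3x3 intrinsics, pixels), "R" (3x3) and "t" (3): a world point X has camera coordinates R X + t; the wrist camera has in their place "mount" (4x4, takes a point from camera to tool coordinates, whose origin is the TCP and whose axes are the flange's). Camera axes: x right, y down, z forward; pixel columns grow to the right and rows downward; lengths in mm; the calibration is good to about 2 mm. A picture is of the moment at which its call begins: read the wrist's pose just before it. There is no depth.
- env.job_done(): hands the job in; it is judged then, once.
Trained networks look in a picture, given as the dict that the camera call returned (one of the last four; its "shot" number tells which), for a name from the list of things; names that differ only in an ending like _2 or _b are one class to them, and where a whole thing is asked for, a point or a joint stands for the part that bears it (a point fixed in the world has none). Each returns a list of dicts, best first, with "score" (0 to 1); they miss things now and then, are a little off and sometimes report something else, mostly with a low value. They report only what shows in the picture. A call takes as long as a camera call. They do not tell look-alikes from the thing itself.
- spotter.trace(picture, query): "mask" (384x512 bool, what is visible of it) and "box" ([centre column, centre row, width, height] in pixels, round what is visible of it).
- spotter.landmark_of(picture, query): "position" ([column, row] in pixels: a listed point, or the origin of a listed thing).
The state is a dict: "time_s": time; "qpos": joint angles; "qvel": joint speeds; "effort": joint torques, N m; "ee_pos": TCP position; "ee_rot": TCP orientation; "force": force on the tool from outside, world axes, zero at the start; "torque": the same for the moment, N m; "gripper_width": finger opening in mm; "gripper_force": force on a finger pad.
Only numpy, scipy, OpenCV 4.12 (cv2) and the standard library are available. Lean on these libraries where they do the work, as an engineer would, in place of code of your own. Each camera call takes 0.05 s, during which the arm holds its last target. There are 200 camera calls.

## Working session

There is one attempt and no reset: what is moved stays moved. The work goes in short steps, Python scripts to look and compute and a tool call to move; the robot and the scene stay as the last step left them, time stands still between calls to the robot, and variables do not carry over. Pictures are saved under pics/ and viewed, at most 10 in all, crops included, and the job is handed in when it is done.

Besides the shell and the picture viewer there is one more tool, called after ">>>" as a command line: name --argument value ..., lists and objects as JSON in quotes. apply_moves: Moves the arm, as the interface text tells. Its arguments: {"type":"object","properties":{"delta_pos":{"type":"array"},"rot":{"type":"array"},"hand":{"type":"array"},"newtons":{"type":"number"}},"required":["delta_pos","rot","hand"]}

```bash
mkdir -p pics
cat > h.py <<'E'
import numpy as np, cv2
from workcell import env, viewer, spotter
def ray(p,px,z):
    K,R,t=map(np.array,(p["camera_matrix"],p["R"],p["t"]))
    d=R.T@np.linalg.solve(K,[px[0],px[1],1.]); c=-R.T@t.ravel()
    return (c+d*(z-c[2])/d[2]).round(1)
E
python3 - <<'E'
from h import *
import json
s=env.state();print(s["time_s"],s["ee_pos"],s["ee_rot"],s["gripper_width"])
for n in("scene","top"):
    p=viewer.grab_frame(n);cv2.imwrite(f"pics/{n}1.png",np.array(p["pixels"])[:,:,::-1])
    for q,z in(("stud_hole",66),("bare_patch",10),("hub",0),("pad_broken",4),("stud1",96),("pad_a",4)):
        for d in spotter.landmark_of(p,q)[:6]: print(n,q,round(d["score"],2),np.round(d["position"],1),ray(p,d["position"],z))
E
```

```text
0.0 [207.62805557 535.66315173 213.1287795 ] [-1.79900752e+02 -1.43072087e-03  1.58814135e+02] 90.86720109309648
scene stud_hole 0.69 [387.6 233.7] [361.8 372.1  66. ]
scene stud_hole 0.6 [328.2 224.4] [450.3 234.2  66. ]
scene bare_patch 0.84 [243.7 198.9] [497.7 -93.9  10. ]
scene bare_patch 0.62 [222.  139.2] [ 275.3 -514.5   10. ]
scene hub 0.86 [322.7 260.4] [518.  278.2   0. ]
scene hub 0.78 [386.1 240.6] [317. 350.   0.]
scene hub 0.19 [340.7 217.7] [327.8 189.3   0. ]
scene pad_broken 0.85 [255.7 195.1] [447.  -89.8   4. ]
scene pad_broken 0.74 [223.5 141.7] [ 278.3 -500.1    4. ]
scene stud1 0.93 [369.7 214.3] [359.8 306.8  96. ]
scene stud1 0.88 [403.1 206.6] [258.7 350.6  96. ]
scene stud1 0.78 [381.8 203.4] [289.9 299.7  96. ]
scene stud1 0.73 [311.8 225.8] [518.1 230.4  96. ]
scene stud1 0.7 [349.  233.5] [469.9 319.3  96. ]
scene stud1 0.58 [310.8 242.2] [570.2 274.   96. ]
scene pad_a 0.86 [217.2 215.3] [615.  -87.9   4. ]
scene pad_a 0.56 [219.8 178. ] [ 471.2 -267.6    4. ]
scene pad_a 0.53 [184.5 193. ] [ 623.2 -272.8    4. ]
scene pad_a 0.43 [161.8 223. ] [ 769.1 -
[... 341 characters left out ...]
hub 0.57 [191.8 186. ] [510.6 259.6   0. ]
top hub 0.51 [278.2 157.1] [ 632.  -101.2    0. ]
top hub 0.19 [297.2 124.4] [ 769.7 -180.9    0. ]
top pad_broken 0.97 [277.8 200.7] [449.7 -99.1   4. ]
top pad_broken 0.57 [375.4 250.4] [ 245.2 -501.7    4. ]
top stud1 0.94 [151.6 231.2] [327.1 404.4  96. ]
top stud1 0.9 [169.8 181.5] [523.9 334.1  96. ]
top stud1 0.83 [166.4 247. ] [265.  345.2  96. ]
top stud1 0.82 [181.3 173.9] [554.2 288.7  96. ]
top stud1 0.75 [175.3 197. ] [462.4 311.7  96. ]
top stud1 0.6 [176.7 236.3] [307.2 304.8  96. ]
top pad_a 0.96 [318.9 160.2] [ 618.7 -270.5    4. ]
top pad_a 0.88 [278.7 157.5] [ 629.9 -103.     4. ]
top pad_a 0.7 [318.6 192.4] [ 484.5 -268.6    4. ]
```

View pics/scene1.png

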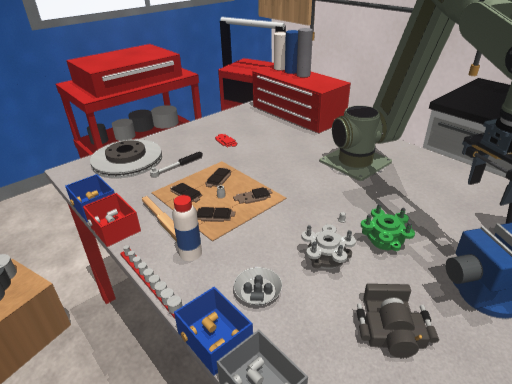

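View pics/top1.png

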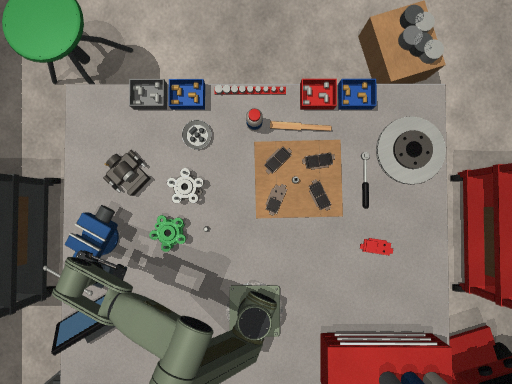

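The scene view shows the grey hub at about (328,243) and the pad with mixed tones at (253,195). In the top view they are at (185,187) and (277,198). Possible confusions in the top view are the green hub (168,232), the red pad (377,246), and the sound pads (278,160), (319,160) and (319,193). I choose the grey hub and the pad at (277,198), and will check both in one close crop.

```bash
python3 - <<'E'
import cv2,numpy as np
t=cv2.imread("pics/top1.png");s=cv2.imread("pics/scene1.png")
c=lambda i,x,y,r:cv2.resize(i[y-r:y+r,x-r:x+r],(295,295),interpolation=cv2.INTER_CUBIC)
cv2.imwrite("pics/crop.png",np.vstack([np.hstack([c(t,185,187,26),c(t,277,198,22)]),np.hstack([c(s,328,243,34),c(s,253,195,24)])]))
E
python3 -c "
from h import *
p=viewer.grab_frame('wrist');print(p['mount'],p['camera_matrix'])"
```

```text
[[-2.87006740e-05 -9.57026492e-01 -2.90000506e-01  8.23127898e+01]
 [ 9.99999985e-01  2.15428410e-05 -1.70060887e-04  1.53810874e-01]
 [ 1.69000209e-04 -2.90000506e-01  9.57026477e-01 -1.69600653e+02]
 [ 0.00000000e+00  0.00000000e+00  0.00000000e+00  1.00000000e+00]] [[292.64121701   0.         257.31052039]
 [  0.         292.64121701 190.06524078]
 [  0.           0.           1.        ]]
```

View pics/crop.png

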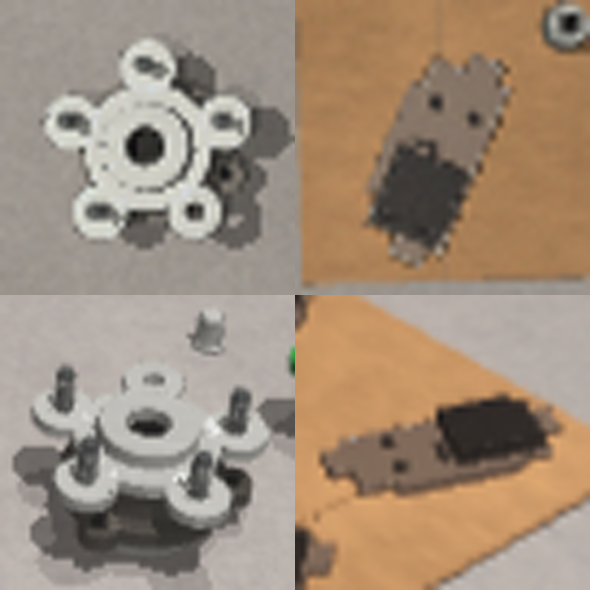

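The crop shows the empty hole on the grey hub's near-right lobe, at top (193.5,198.2) and scene (329,228.4). The broken pad's bare half is the end away from the robot, at about (277.7,191.5) in the top view and (245,198) in the scene view.

Run:
```python
from h import *
t=viewer.grab_frame("top");s=viewer.grab_frame("scene")
print("hole",ray(t,(193.5,198.2),66),ray(s,(329,228.4),66),"collar",ray(t,(184.7,187),78))
print("bare",ray(t,(277.7,191.5),10),ray(s,(244,198.5),10),env.hold_point_z)
```

```text
hole [458.4 243.4  66. ] [462.5 247.4  66. ] collar [502.9 277.4  78. ]
bare [487.8 -98.4  10. ] [495.5 -95.   10. ] 18.8
```

>>> apply_moves --delta_pos '[[0.3, -0.3, 0], [0.6, -0.6, 0], [0.9, -0.9, 0], [0.95, -1, 0], [0.95, -1, 0], [0.95, -1, 0]]' --rot '[[0, 0, 0], [0, 0, 0], [0, 0, 0], [0, 0, 0], [0, 0, 0], [0, 0, 0]]' --hand '[0, 0, 0, 0, 0, 0]'

```text
time_s: 1.35
ee_pos: [323.0, 414.9, 214.2]
ee_rot: [180.0, -0.0, 158.6]
force: [-1.0, 0.7, 0.0]
gripper_width: 54.2
gripper_force: 0.0
```

>>> apply_moves --delta_pos '[[0.25, -0.25, 0], [0.5, -0.5, 0], [0.75, -0.75, 0], [1, -1, 0], [1, -1, 0], [1, -1, 0]]' --rot '[[0, 0, 0], [0, 0, 0], [0, 0, 0], [0, 0, 0], [0, 0, 0], [0, 0, 0]]' --hand '[0, 0, 0, 0, 0, 0]'

```text
time_s: 1.85
ee_pos: [442.7, 296.0, 213.8]
ee_rot: [180.0, -0.0, 158.7]
force: [-0.8, 0.7, 0.3]
gripper_width: 14.1
gripper_force: 0.0
```

>>> apply_moves --delta_pos '[[0.1, -0.2, 0], [0.15, -0.4, 0], [0.15, -0.4, 0], [0.15, -0.4, 0], [0.15, -0.4, 0]]' --rot '[[0, 0, 0], [0, 0, 0], [0, 0, 0], [0, 0, 0], [0, 0, 0]]' --hand '[0, 0, 0, 0, 0]'

```text
time_s: 2.27
ee_pos: [459.0, 249.9, 214.0]
ee_rot: [179.9, -0.0, 158.9]
force: [0.7, 0.3, 1.0]
gripper_width: 0.5
gripper_force: 0.0
```

```bash
cat >> h.py <<'E'
from scipy.spatial.transform import Rotation as Ro
def wrist(name):
    s=env.state();p=viewer.grab_frame("wrist")
    T=np.eye(4);T[:3,:3]=Ro.from_euler("xyz",s["ee_rot"],degrees=True).as_matrix();T[:3,3]=s["ee_pos"]
    M=np.linalg.inv(T@np.array(p["mount"]))
    p2={"camera_matrix":p["camera_matrix"],"R":M[:3,:3],"t":M[:3,3]}
    cv2.imwrite(f"pics/{name}.png",np.array(p["pixels"])[:,:,::-1])
    print(s["time_s"],np.round(s["ee_pos"],1),np.round(s["ee_rot"],1),s["gripper_width"])
    return p,p2
def find(p,p2,*qs):
    for q,z in qs:
        for d in spotter.landmark_of(p,q)[:4]: print(q,round(d["score"],2),np.round(d["position"],1),ray(p2,d["position"],z))
E
python3 - <<'E'
from h import *
p,c=wrist("w1");find(p,c,("stud_hole",66),("stud1",96))
E
```

```text
2.2667 [459.  249.9 214. ] [179.9  -0.  158.9] 0.45910014891854667
stud_hole 0.95 [253.7 179.7] [459.2 245.8  66. ]
stud_hole 0.9 [345.1  52.9] [370.5 377.8  66. ]
stud1 0.97 [277.5  68.1] [361.7 307.4  96. ]
stud1 0.75 [352.5 212. ] [522.  333.1  96. ]
stud1 0.74 [258.5 247.7] [525.3 226.   96. ]
stud1 0.68 [314.5 164.3] [459.  311.5  96. ]
```

View pics/w1.png

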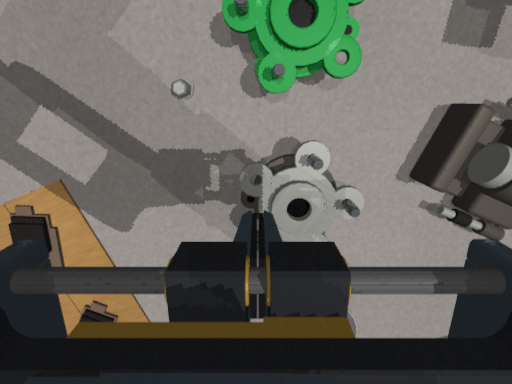

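The wrist view shows the empty hole at (253,180), just ahead of the fingertips, with studs around it. It works out to (459,246), which agrees with the other cameras. I'll descend and hold.

>>> apply_moves --delta_pos '[[0, -0.035, 0], [0, -0.035, -0.2], [0, -0.035, -0.4], [0, -0.035, -0.6], [0, -0.035, -0.75], [0, -0.035, -0.75], [0, -0.035, -0.75]]' --rot '[[0, 0, 0], [0, 0, 0], [0, 0, 0], [0, 0, 0], [0, 0, 0], [0, 0, 0], [0, 0, 0]]' --hand '[0, 0, 0, 0, 0, 0, 0]'

```text
time_s: 3.0
ee_pos: [459.4, 243.9, 123.6]
ee_rot: [-179.9, -0.1, 158.8]
force: [-0.1, -0.6, -0.1]
gripper_width: 0.4
gripper_force: 0.0
```

Run:
```python
from h import *
p,c=wrist("w2");find(p,c,("stud_hole",66))
cv2.imwrite("pics/w2c.png",cv2.resize(cv2.imread("pics/w2.png")[100:260,150:370],None,fx=3,fy=3))
```

```text
3.0 [459.4 243.9 123.6] [-1.799e+02 -1.000e-01  1.588e+02] 0.38286288008233255
stud_hole 0.76 [387.1  27.3] [369.2 375.5  66. ]
stud_hole 0.66 [259.9 206.9] [461.1 245.6  66. ]
```

View pics/w2c.png

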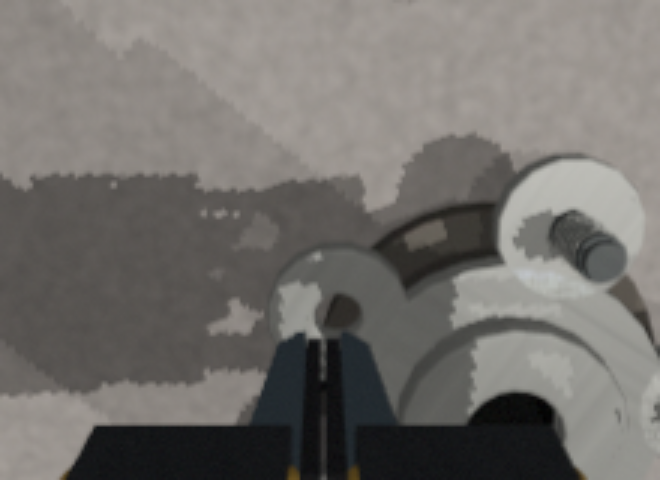

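The empty hole is at full-frame (264,206), just ahead of the tip and slightly to its right. The correction is about +1.5 mm in x and +3.5 mm in y.

>>> apply_moves --delta_pos '[[0.012, 0.03, 0], [0.012, 0.03, -0.1], [0.012, 0.03, -0.2], [0.012, 0.03, -0.28], [0.012, 0.03, -0.315], [0.012, 0.03, -0.315], [0.012, 0.03, -0.315], [0.012, 0.03, -0.315], [0.012, 0.03, -0.315], [0.012, 0.03, -0.315]]' --rot '[[0, 0, 0], [0, 0, 0], [0, 0, 0], [0, 0, 0], [0, 0, 0], [0, 0, 0], [0, 0, 0], [0, 0, 0], [0, 0, 0], [0, 0, 0]]' --hand '[0, 0, 0, 0, 0, 0, 0, 0, 0, 0]'

```text
time_s: 3.93
ee_pos: [461.6, 247.7, 86.7]
ee_rot: [179.9, 0.0, 158.8]
force: [0.3, 0.0, -0.9]
gripper_width: 0.5
gripper_force: 0.0
```

>>> apply_moves --delta_pos '[[0, 0, 0], [0, 0, 0], [0, 0, 0], [0, 0, 0], [0, 0, 0], [0, 0, 0], [0, 0, 0], [0, 0, 0], [0, 0, 0], [0, 0, 0]]' --rot '[[0, 0, 0], [0, 0, 0], [0, 0, 0], [0, 0, 0], [0, 0, 0], [0, 0, 0], [0, 0, 0], [0, 0, 0], [0, 0, 0], [0, 0, 0]]' --hand '[0, 0, 0, 0, 0, 0, 0, 0, 0, 0]'

```text
time_s: 4.77
ee_pos: [461.3, 247.6, 86.2]
ee_rot: [180.0, -0.0, 158.8]
force: [-0.0, -0.5, 0.4]
gripper_width: 0.1
gripper_force: 0.0
```

>>> apply_moves --delta_pos '[[0, 0, 0], [0, 0, 0], [0, 0, 0], [0, 0, 0], [0, 0, 0], [0, 0, 0], [0, 0, 0], [0, 0, 0], [0, 0, 0], [0, 0, 0]]' --rot '[[0, 0, 0], [0, 0, 0], [0, 0, 0], [0, 0, 0], [0, 0, 0], [0, 0, 0], [0, 0, 0], [0, 0, 0], [0, 0, 0], [0, 0, 0]]' --hand '[0, 0, 0, 0, 0, 0, 0, 0, 0, 0]'

```text
time_s: 5.6
ee_pos: [461.3, 247.6, 86.2]
ee_rot: [180.0, 0.0, 158.8]
force: [0.3, 0.5, 0.9]
gripper_width: 0.6
gripper_force: 0.0
```

Run:
```python
from h import *
p,c=wrist("w3")
s=viewer.grab_frame("scene");i=np.array(s["pixels"])[:,:,::-1]
a=cv2.resize(i[185:275,285:375],(500,500));b=cv2.resize(cv2.imread("pics/w3.png")[120:270,180:330],(300,300))
o=np.zeros((500,800,3),np.uint8);o[:,:500]=a;o[:300,500:]=b;cv2.imwrite("pics/chk.png",o)
```

```text
5.6 [461.3 247.6  86.2] [180.    0.  158.8] 0.6239090167567234
```

View pics/chk.png

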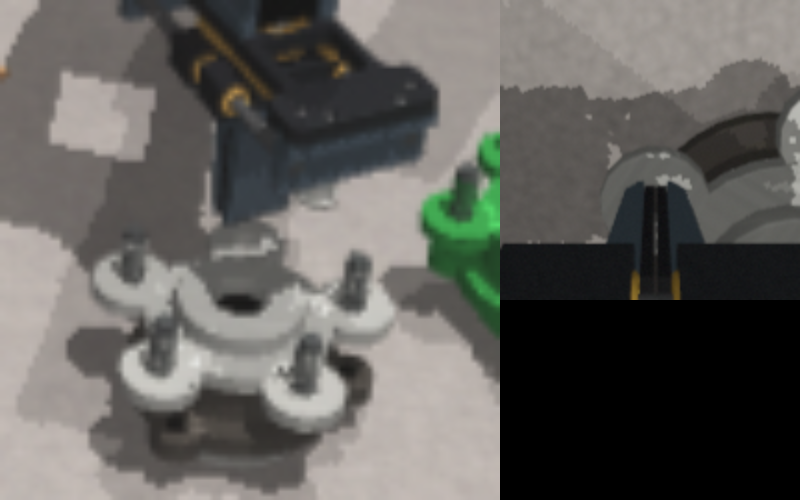

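The picture shows the fingertips above the empty lobe, centred and clear of everything. I'll hold a little longer, rise, then cross to the pad.

>>> apply_moves --delta_pos '[[0, 0, 0], [0, 0, 0], [0, 0, 0], [0, 0, 0], [0, 0, 0], [0, 0, 0], [0, 0, 0]]' --rot '[[0, 0, 0], [0, 0, 0], [0, 0, 0], [0, 0, 0], [0, 0, 0], [0, 0, 0], [0, 0, 0]]' --hand '[0, 0, 0, 0, 0, 0, 0]'

```text
time_s: 6.28
ee_pos: [461.3, 247.5, 86.2]
ee_rot: [180.0, 0.0, 158.8]
force: [-0.5, 0.0, -0.5]
gripper_width: 0.7
gripper_force: 0.0
```

>>> apply_moves --delta_pos '[[0, 0, 0.25], [0, 0, 0.5], [0, 0, 0.75], [0, 0, 0.95], [0, 0, 0.95], [0, 0, 0.95]]' --rot '[[0, 0, 0], [0, 0, 0], [0, 0, 0], [0, 0, 0], [0, 0, 0], [0, 0, 0]]' --hand '[0, 0, 0, 0, 0, 0]'

```text
time_s: 6.78
ee_pos: [461.9, 247.8, 201.4]
ee_rot: [179.9, 0.1, 158.8]
force: [0.7, 0.3, -0.9]
gripper_width: 0.7
gripper_force: 0.0
```

>>> apply_moves --delta_pos '[[0, -0.25, 0], [0, -0.5, 0], [0, -0.75, 0], [0, -1, 0], [0, -1, 0]]' --rot '[[0, 0, 0], [0, 0, 0], [0, 0, 0], [0, 0, 0], [0, 0, 0]]' --hand '[0, 0, 0, 0, 0]'

```text
time_s: 7.2
ee_pos: [459.7, 123.3, 198.4]
ee_rot: [-179.7, -0.1, 158.6]
force: [-0.2, -0.2, 1.1]
gripper_width: 0.6
gripper_force: 0.0
```

>>> apply_moves --delta_pos '[[0, -0.25, 0], [0.05, -0.5, 0], [0.1, -0.75, 0], [0.12, -1, 0], [0.12, -1, 0]]' --rot '[[0, 0, 0], [0, 0, 0], [0, 0, 0], [0, 0, 0], [0, 0, 0]]' --hand '[0, 0, 0, 0, 0]'

```text
time_s: 7.62
ee_pos: [475.4, 4.0, 198.7]
ee_rot: [-179.8, -0.1, 158.6]
force: [0.3, -0.3, -0.0]
gripper_width: 0.6
gripper_force: 0.0
```

>>> apply_moves --delta_pos '[[0, -0.25, 0], [0.05, -0.5, 0], [0.1, -0.75, 0], [0.12, -0.87, 0], [0.12, -0.87, 0], [0.12, -0.87, 0]]' --rot '[[0, 0, 0], [0, 0, 0], [0, 0, 0], [0, 0, 0], [0, 0, 0], [0, 0, 0]]' --hand '[0, 0, 0, 0, 0, 0]'

```text
time_s: 8.12
ee_pos: [489.6, -96.2, 199.0]
ee_rot: [180.0, -0.2, 158.7]
force: [0.2, 0.5, -0.8]
gripper_width: 0.5
gripper_force: 0.0
```

Run:
```python
from h import *
p,c=wrist("w4");find(p,c,("bare_patch",10),("pad_broken",4))
```

```text
8.1167 [489.6 -96.2 199. ] [180.   -0.2 158.7] 0.45426339518834663
bare_patch 0.83 [253.  170.2] [ 487.5 -100.9   10. ]
bare_patch 0.38 [132.5 206. ] [ 475.  -264.5   10. ]
pad_broken 0.56 [253.8 147.9] [462.6 -90.1   4. ]
```

View pics/w4.png

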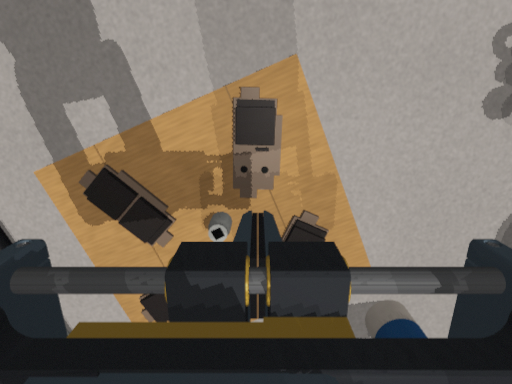

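The wrist view shows the bare half with its two rivet holes, centred at about (256,169). The lining is beyond it at (256,122), and the socket is at (218,230), so I'll check clearance to it.

Run:
```python
from h import *
p,c=wrist("w5");print(ray(c,(256,169),10),"edges",ray(c,(235,168),10),ray(c,(280,168),10),"socket",ray(c,(218,233),42))
print(ray(c,(245,169),10),ray(c,(265,170),10))
```

```text
8.2667 [489.7 -95.4 199.7] [ 1.800e+02 -1.000e-01  1.589e+02] 0.2663761367369781
[487.9 -96.3  10. ] edges [ 477.2 -120.4   10. ] [497.5 -67.7  10. ] socket [ 539.1 -165.8   42. ]
[ 482.9 -109.2   10. ] [493.2 -86.2  10. ]
```

>>> apply_moves --delta_pos '[[0, -0.02, -0.2], [0, -0.02, -0.4], [0, -0.02, -0.6], [0, -0.02, -0.8], [0, -0.02, -0.9], [0, -0.02, -0.9], [0, -0.02, -0.9]]' --rot '[[0, 0, 0], [0, 0, 0], [0, 0, 0], [0, 0, 0], [0, 0, 0], [0, 0, 0], [0, 0, 0]]' --hand '[0, 0, 0, 0, 0, 0, 0]'

```text
time_s: 8.9
ee_pos: [489.9, -98.5, 92.0]
ee_rot: [180.0, -0.1, 158.9]
force: [0.6, 0.5, -0.2]
gripper_width: 0.3
gripper_force: 0.0
```

Run:
```python
from h import *
p,c=wrist("w6");find(p,c,("bare_patch",10),("pad_broken",4))
for X in((487.6,-97.5,10),):
    v=c["R"]@np.array(X)+c["t"];v=np.array(c["camera_matrix"])@v;print(v[:2]/v[2])
```

```text
8.9 [489.9 -98.5  92. ] [ 1.800e+02 -1.000e-01  1.589e+02] 0.3429036508640185
pad_broken 0.8 [253.8 160.6] [459.1 -89.8   4. ]
[257.25545074 193.94813561]
```

View pics/w6.png

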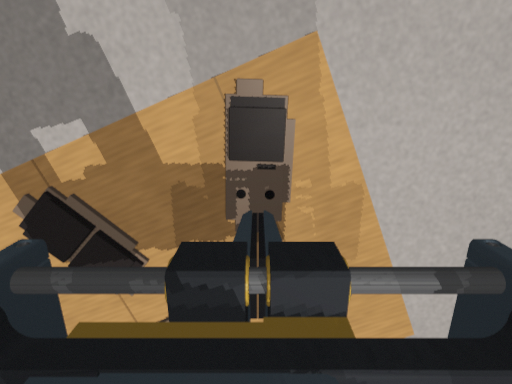

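The bare half sits squarely ahead of the tip: rivet holes at (241,194) and (270,195), lining edge at row 163. Its middle is at about (487,-98). I'll descend to z = 30 and hold.

>>> apply_moves --delta_pos '[[-0.02, 0.01, -0.15], [-0.02, 0.01, -0.3], [-0.02, 0.01, -0.42], [-0.02, 0.01, -0.49], [-0.02, 0.01, -0.515], [-0.02, 0.01, -0.515], [-0.02, 0.01, -0.515], [-0.02, 0.01, -0.515], [-0.02, 0.01, -0.515], [-0.02, 0.01, -0.515]]' --rot '[[0, 0, 0], [0, 0, 0], [0, 0, 0], [0, 0, 0], [0, 0, 0], [0, 0, 0], [0, 0, 0], [0, 0, 0], [0, 0, 0], [0, 0, 0]]' --hand '[0, 0, 0, 0, 0, 0, 0, 0, 0, 0]'

```text
time_s: 9.88
ee_pos: [488.1, -98.2, 31.0]
ee_rot: [180.0, 0.1, 158.8]
force: [0.5, 0.6, 0.4]
gripper_width: 0.2
gripper_force: 0.0
```

>>> apply_moves --delta_pos '[[0, 0, 0], [0, 0, 0], [0, 0, 0], [0, 0, 0], [0, 0, 0], [0, 0, 0], [0, 0, 0], [0, 0, 0], [0, 0, 0], [0, 0, 0]]' --rot '[[0, 0, 0], [0, 0, 0], [0, 0, 0], [0, 0, 0], [0, 0, 0], [0, 0, 0], [0, 0, 0], [0, 0, 0], [0, 0, 0], [0, 0, 0]]' --hand '[0, 0, 0, 0, 0, 0, 0, 0, 0, 0]'

```text
time_s: 10.72
ee_pos: [487.7, -98.0, 30.4]
ee_rot: [180.0, -0.0, 158.8]
force: [-0.3, -0.3, 0.2]
gripper_width: 0.4
gripper_force: 0.0
```

>>> apply_moves --delta_pos '[[0, 0, 0], [0, 0, 0], [0, 0, 0], [0, 0, 0], [0, 0, 0], [0, 0, 0], [0, 0, 0], [0, 0, 0], [0, 0, 0], [0, 0, 0]]' --rot '[[0, 0, 0], [0, 0, 0], [0, 0, 0], [0, 0, 0], [0, 0, 0], [0, 0, 0], [0, 0, 0], [0, 0, 0], [0, 0, 0], [0, 0, 0]]' --hand '[0, 0, 0, 0, 0, 0, 0, 0, 0, 0]'

```text
time_s: 11.55
ee_pos: [487.6, -98.1, 30.4]
ee_rot: [180.0, -0.0, 158.8]
force: [-0.6, -0.5, -0.4]
gripper_width: 0.4
gripper_force: 0.0
```

Run:
```python
from h import *
p,c=wrist("w7")
s=viewer.grab_frame("scene");i=np.array(s["pixels"])[:,:,::-1]
o=np.zeros((400,800,3),np.uint8);o[:,:400]=cv2.resize(i[150:220,210:280],(400,400));o[:,400:]=cv2.resize(cv2.imread("pics/w7.png")[60:260,160:360],(400,400));cv2.imwrite("pics/chk2.png",o)
```

```text
11.55 [487.6 -98.1  30.4] [180.   -0.  158.8] 0.357250110049673
```

View pics/chk2.png

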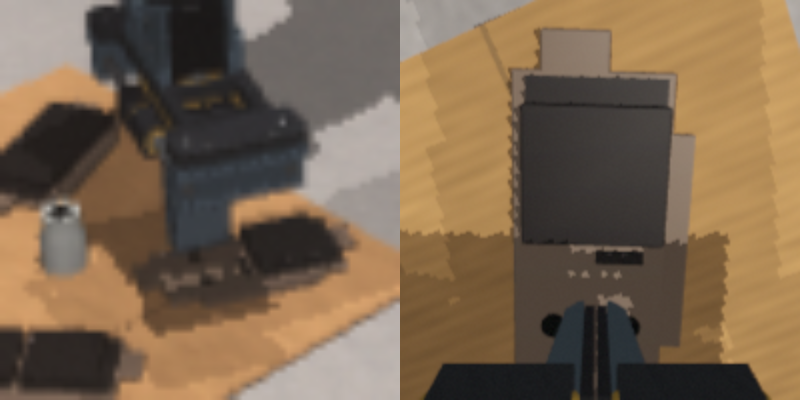

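The tips hover centred between the two rivet holes of the bare half, with nothing touching. A last short hold, then I'll hand in.

>>> apply_moves --delta_pos '[[0, 0, 0], [0, 0, 0], [0, 0, 0], [0, 0, 0], [0, 0, 0], [0, 0, 0], [0, 0, 0]]' --rot '[[0, 0, 0], [0, 0, 0], [0, 0, 0], [0, 0, 0], [0, 0, 0], [0, 0, 0], [0, 0, 0]]' --hand '[0, 0, 0, 0, 0, 0, 0]'

```text
time_s: 12.23
ee_pos: [487.6, -98.1, 30.4]
ee_rot: [180.0, -0.0, 158.8]
force: [-1.1, -0.3, -0.0]
gripper_width: 0.1
gripper_force: 0.0
```

```bash
python3 -c "
from h import *
print(env.job_done())"
```

```text
the job is handed in; nothing more can be done
None
```

The job is handed in: the arm pointed at the empty stud hole, then at the bare pad half, from about 2 cm above for over two seconds each, with no contact seen, and finished at 12.2 s still pointing at the pad; no verdict was returned.

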